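# Stand the fallen filter housing up in its bin

### The job

The steel filter housing has fallen over in the blue parts bin and lies wedged aslant, its foot flange in the bottom corner at the back wall and its domed end over the front rim. Without lifting it out of the bin (its foot stays below the rim), tip it upright and leave it standing flat on the bin floor in the same bay with its foot flange up against the back wall. Handle it gently, and leave the sight glass in the next bay and the jar and the short spool piece beside the bin where they are.

Things in the scene. Friction and masses are not known exactly. Their poses are not given: they have to be found in the camera images.
- housing_mid (a point): Centre, half-way up, of the filter housing: a closed polished steel tube 180 mm long, 0.22 to 0.41 kg. z axis runs from the flat foot to the domed end. Foot flange 51 mm diameter, 6 mm thick, tapering to the tube within 12 mm of the foot; tube 38 mm diameter from there up to 166 mm, then a dome to 180 mm. A narrow black band runs round it below the dome.
- housing_foot (a point): Centre of the flat foot face of the same housing (90 mm below housing_mid along its axis); axes as housing_mid. The foot is wedged at the start: its lower edge on the floor, its upper edge against the back wall. To turn upright, the foot's centre must come about 11 mm or more further from the back wall.
- bin: Blue two-bay bin, fixed. Origin: centre of underside; x to its back wall (away from the robot, within 0.6 rad), y left. 160 (x) by 240 (y) by 100 mm high, rim turned out 6 mm more. Walls, floor 5 mm: inner floor at z = 5 mm, back and front walls' inner faces at x = +75 and -75 mm. A 94 mm high divider parts the housing's bay (y -35 to +115 mm) from the sight glass's (y -115 to -39 mm).
- sight_glass: Sight glass fitting, 64 mm diameter, 80 mm high, standing loose in the narrow bay of the bin; origin at the centre of its underside. To be left standing.
- jar_gold: Glass jar with gold lid, 62 mm diameter, 66 mm high, loose on the table behind the bin; origin at the centre of its underside. To be left alone.
- spool_piece: Short flanged steel spool piece, 51 mm diameter, 90 mm high, standing loose on the table left of the bin; origin at the centre of its underside. To be left alone.
- housing: The same filter housing as a whole; origin and axes as housing_foot. At the start it leans about 54 degrees from vertical, its domed end towards the bin's front (-x of the bin, within 0.1 rad), the tube resting on the front rim.
There are look-alikes about, which are no part of the job. Leave any pink look-alike of the sight_glass alone.

How it is judged:
By the outcome, as a careful person would: the job done as asked, in the order asked, and still so for the second after the job is handed in, with the robot touching nothing.
It also fails if it takes over 50 s, if anything falls off the work surface, if the arm or the gripper's body presses on something with over 40 N, if the wrist force passes 120 N, or if a joint passes its speed limit or range.

### The arm

A 7-joint arm with a two-finger parallel gripper is mounted at the origin on a cart in front of the work surface, level with it; the furniture and walls round the work are solid. World frame = base frame: x ahead of the robot, y to its left, z up, the work surface at z = 0. Lengths are in m, angles in rad, forces in N, time in s.
With the tool pointing down it reaches from about 0.4 to 0.85 m from the base axis. Payload 10.4 kg.
Tool frame: the origin (TCP) lies midway between the tips of the shut fingers; the grasp point (between the pads) lies 19 mm behind it; z points along the fingers, y is the line along which they close (so a half turn about z gives the same grasp; the last joint's range is limited). The gripper opens to 87 mm and grips with 3 to 60 N. Pads are 19 mm wide; open, the fingers measure 117 mm over their backs; the gripper's body (75 mm by 190 mm) begins 51 mm behind the grasp point.
Start: joints at [-1.16, 0.332, -0.065, 1.46, 0.022, 1.35, -0.088], TCP at [0.263, 0.567, 0.185] pointing down, gripper open.
Joint ranges: [-2.6, 2.6], [-0.5, 2.12], [-1.47, 1.34], [0.16, 2.42], [-1.27, 4.41], [0.06, 2.06], [-2.6, 2.6]. Speed limits (rad/s): [2.22, 2.22, 2.79, 2.79, 3.14, 3.14, 3.14].

### API

Orientations are given as a unit quaternion [x, y, z, w].
In Python, from bench import r gives the robot as it stands.
- The arm moves only by the tool carry_out, never from a script. Its argument "steps" is a list that holds one entry, the list of rows, each a list of 6 numbers: the shift along the tool's x, y, z in cm, then the turn, a rotation vector about the tool's x, y, z in rad. In form: [[[dx, dy, dz, wx, wy, wz], ...]]. A call has 1 to 20 rows; each row is the pose to reach, as a shift and turn from the pose commanded when the call began, along the tool's axes at that moment; what a row does not reach only later rows make up. A row lasts 1/12 s, in which the tool goes at most 41.7 mm and 7.16 degrees, less where a joint would pass 70% of its speed; a pose out of reach is approached as far as the arm can. A call with a gripper value outside its range is refused whole. "hand" is the closure, from -1 (fully open) to 1 (shut), set as the call begins (left out, the last holds). The fingers move at their own pace and stop on an object; "squeeze" is the grip in N (left out, the last holds). Time passes only in rows, so rows that repeat a pose let the fingers close. It gives the time, the measured TCP pose, the force, the opening and the grip force at its end, in the units of the state.
- r.read_state(): the state, without advancing time (a new reading comes with each control period).
- r.camera(name): name is "side" or "top" or "wrist"; returns the picture (420x560x3 uint8, red, green, blue); there is no depth.
- r.camera_params(name): a dict with "fx", "fy", "cx", "cy" (pixels), "view" (4x4, takes a point from world to camera coordinates). Camera axes: x right, y up, looking along -z (the intrinsics and any distortion apply to the point x, -y, -z); pixel columns grow to the right and rows downward; lengths in m; the calibration is good to about 2 mm. The wrist camera is an equidistant fisheye: a pixel r from the principal point sees the ray r / f radians off the axis. A picture is of the moment at which its call begins: read the wrist's pose just before it. camera_params takes no time and is no camera call; for the wrist camera it gives the pose at the moment of the call.
- r.close_job(): hands the job in; it is judged then, once.
The state is a dict: "time": time; "joint_positions": joint angles; "joint_vel": joint speeds; "joint_torque": joint torques, N m; "ee_pos": TCP position; "eef_rot": TCP orientation; "ft_force": force on the tool from outside, world axes, zero at the start; "torque": the same for the moment, N m; "width": finger opening in m; "grip_force": force on a finger pad.
Only numpy, scipy, OpenCV 4.12 (cv2) and the standard library are available. Lean on these libraries where they do the work, as an engineer would, in place of code of your own. Each camera call takes 0.05 s, during which the arm holds its last target. There are 200 camera calls.

## Working session

There is one attempt and no reset: what is moved stays moved. The work goes in short steps, Python scripts to look and compute and a tool call to move; the robot and the scene stay as the last step left them, time stands still between calls to the robot, and variables do not carry over. Pictures are saved under pics/ and viewed, at most 10 in all, crops included, and the job is handed in when it is done.

Besides the shell and the picture viewer there is one more tool, called as name(argument=value, ...), one argument or row to a line, values as JSON. carry_out: Moves the arm, as the interface text tells. Its arguments: {"type":"object","properties":{"steps":{"type":"array","items":{"type":"array","items":{"type":"array","items":{"type":"number"}}}},"hand":{"type":"number"},"squeeze":{"type":"number"}},"required":["steps"]}

```bash
mkdir -p pics; ls; python3 - <<'E'
from bench import r
import cv2,numpy as np
np.set_printoptions(precision=4,suppress=True)
a=[]
for n in ("side","top"):
    im=r.camera(n); cv2.imwrite(f"pics/{n}0.png",im[:,:,::-1]); p=r.camera_params(n)
    print(n,p["fx"],p["fy"],p["cx"],p["cy"],{k:v for k,v in p.items() if k not in("fx","fy","cx","cy","view")}); print(np.array(p["view"]))
s=r.read_state();print(s["time"],s["ee_pos"],s["eef_rot"],s["width"])
E
```

```text
pics
side 501.81582056423616 501.81582056423616 283.4176570766674 201.26879509638658 {}
[[ 0.9839 -0.1786  0.0034 -0.5734]
 [ 0.0572  0.3329  0.9412 -0.1302]
 [-0.1692 -0.9259  0.3377 -0.9818]
 [ 0.      0.      0.      1.    ]]
top 442.13458465985224 442.13458465985224 280.84014434800633 209.81550815416642 {}
[[ 0.0095 -0.9999  0.007   0.0374]
 [ 0.9833  0.0106  0.1816 -0.5855]
 [-0.1817  0.0052  0.9833 -0.879 ]
 [ 0.      0.      0.      1.    ]]
0.1 [0.2625 0.5668 0.1848] [ 0.2152  0.9766 -0.0006 -0.0001] 0.08701988638371645
```

View pics/side0.png

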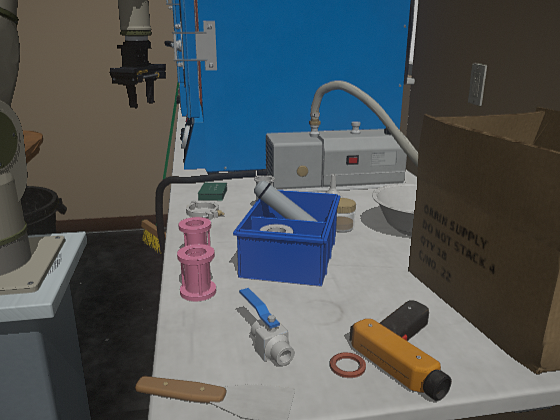

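View pics/top0.png

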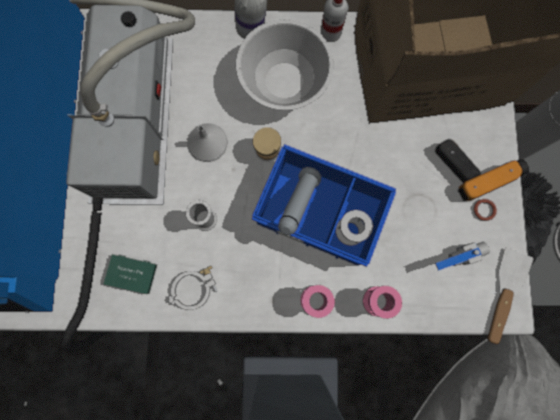

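The side view shows the bin at about (290,240) with the housing's dome at (264,188). The top view shows the bin corners at about (285,147), (395,185), (368,265) and (254,220), the housing from about (308,172) to (286,230), the spool at (200,213) and the gold jar at (267,143).

```bash
cat > h.py <<'E'
import numpy as np,cv2
from bench import r
from scipy.spatial.transform import Rotation as R
np.set_printoptions(precision=4,suppress=True)
def ray(p,u,v):
    V=np.array(p["view"]);c=-V[:3,:3].T@V[:3,3]
    d=np.array([(u-p["cx"])/p["fx"],-(v-p["cy"])/p["fy"],-1.]);return c,V[:3,:3].T@d
def onz(p,u,v,z):
    c,d=ray(p,u,v);return c+d*(z-c[2])/d[2]
def proj(p,X):
    V=np.array(p["view"]);q=V[:3,:3]@np.asarray(X)+V[:3,3];return np.array([p["cx"]-p["fx"]*q[0]/q[2],p["cy"]+p["fy"]*q[1]/q[2]])
def tri(p1,uv1,p2,uv2):
    c1,d1=ray(p1,*uv1);c2,d2=ray(p2,*uv2)
    t=np.linalg.lstsq(np.stack([d1,-d2],1),c2-c1,rcond=None)[0]
    return (c1+t[0]*d1+c2+t[1]*d2)/2, np.linalg.norm(c1+t[0]*d1-c2-t[1]*d2)
E
python3 - <<'E'
from h import *
t=cv2.imread("pics/top0.png");s=cv2.imread("pics/side0.png");p=r.camera_params("top")
hsv=cv2.cvtColor(t,cv2.COLOR_BGR2HSV)
m=cv2.inRange(hsv,(105,120,40),(130,255,255));m[:,:150]=0
cs=max(cv2.findContours(m,cv2.RETR_EXTERNAL,cv2.CHAIN_APPROX_NONE)[0],key=cv2.contourArea)
P=np.array([onz(p,u,v,.1)[:2] for u,v in cs[:,0]],np.float32)
rc=cv2.minAreaRect(P);print(rc,cv2.boxPoints(rc))
print("cam",ray(p,0,0)[0])
a=cv2.resize(t[135:275,240:410],None,fx=3,fy=3,interpolation=cv2.INTER_CUBIC)
b=cv2.resize(s[165:295,225:355],None,fx=3,fy=3,interpolation=cv2.INTER_CUBIC)[:390]
c=np.zeros((420,800,3),np.uint8);c[:,:510]=a;c[:390,510:]=b[:,:290];cv2.imwrite("pics/crop0.png",c)
E
```

```text
((0.5877872705459595, -0.04156820476055145), (0.2491181492805481, 0.1738635003566742), 67.95568084716797) [[ 0.4605 -0.1244]
 [ 0.6216 -0.1896]
 [ 0.7151  0.0413]
 [ 0.554   0.1065]]
cam [0.4157 0.0482 0.9704]
```

View pics/crop0.png

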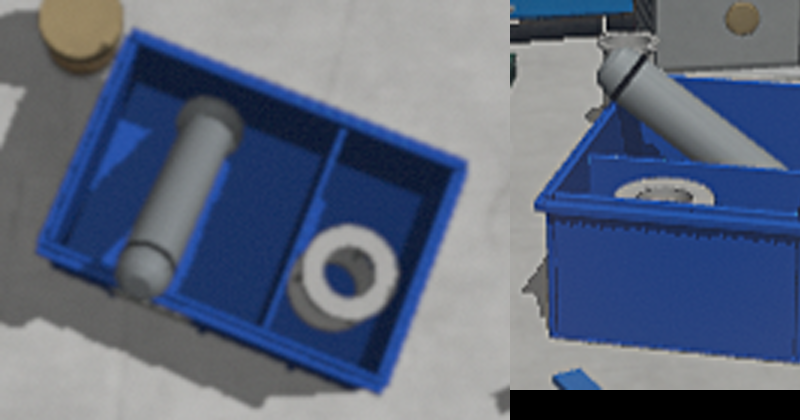

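The crop shows the housing's axis running from the flange at crop (210,122) to the dome at (143,275), the sight glass in the right-hand bay at (350,275), and the black band near (152,248) in top, (630,77) in side.

```bash
cat >> h.py <<'E'
yaw=np.arctan2(-.0652,.1611); BX=np.array([np.cos(yaw),np.sin(yaw),0]);BY=np.array([-BX[1],BX[0],0])
BC=np.array([.5878,-.0416,0])+.001*BX
def tob(P): P=np.asarray(P)-BC;return np.array([P@BX,P@BY,P[2]])
def tow(b): return BC+b[0]*BX+b[1]*BY+np.array([0,0,b[2]])
E
python3 - <<'E'
from h import *
t=cv2.imread("pics/top0.png");p=r.camera_params("top");q=r.camera_params("side")
hsv=cv2.cvtColor(t,cv2.COLOR_BGR2HSV)
pts=np.array([[250,215],[287,150],[340,170],[300,250]],np.int32)
roi=np.zeros(t.shape[:2],np.uint8);cv2.fillPoly(roi,[np.array([[292,160],[335,172],[312,228],[270,214]],np.int32)],255)
m=cv2.inRange(hsv,(0,0,70),(180,70,255))&roi
m=cv2.morphologyEx(m,cv2.MORPH_OPEN,np.ones((3,3)))
c=max(cv2.findContours(m,cv2.RETR_EXTERNAL,cv2.CHAIN_APPROX_NONE)[0],key=cv2.contourArea)
print(cv2.minAreaRect(c),cv2.contourArea(c))
ax=[]
for v in range(178,216,3):
    u=np.where(m[v])[0]
    if len(u): ax.append((u.mean(),v)); 
l=np.polyfit([a[1] for a in ax],[a[0] for a in ax],1);print("u=",l, "res",np.round([a[0]-np.polyval(l,a[1]) for a in ax],1))
# plane through camera and image line
c0,d1=ray(p,np.polyval(l,180),180);_,d2=ray(p,np.polyval(l,215),215);n=np.cross(d1,d2)
th=np.radians(54)
for s in (0,150):
    x=.075-.0255*np.cos(th)-s/1000*np.sin(th);z=.005+.0255*np.sin(th)+s/1000*np.cos(th)
    y=-(n@(tow([x,0,z])-c0))/(n@BY); w=tow([x,y,z]);print(s,np.array([x,y,z]),w,proj(p,w),proj(q,w))
X,e=tri(p,(240+152/3,135+248/3),q,((630-510)/3+225,165+77/3));print("band",tob(X),X,e)
# bin corner check in side picture
for b in ([-.086,-.126,.1],[.086,-.126,.1],[-.086,.126,.1],[.086,.126,.1]): print(proj(q,tow(b)),proj(p,tow(b)))
# dome tip direction etc
E
```

```text
((301.77398681640625, 195.17893981933594), (20.06321144104004, 57.750762939453125), 23.025493621826172) 874.5
u= [ -0.4679 392.6026] res [-0.3  0.1  1.  -0.1 -0.2 -0.3  0.1 -0.5 -0.1 -0.2 -0.3  0.1  0.5]
0 [0.06   0.049  0.0256] [ 0.6627 -0.019   0.0256] [309.4108 177.7796] [322.0495 236.2731]
150 [-0.0613  0.0503  0.1138] [0.5507 0.0276 0.1138] [288.9189 221.5705] [266.3747 192.9325]
band [-0.0588  0.0483  0.1206] [0.5524 0.0249 0.1206] 0.009917588657892737
[230.3385 229.832 ] [367.2187 268.4264]
[324.7956 237.9788] [397.0301 189.3534]
[263.7006 187.4532] [248.904  219.4757]
[339.3506 192.64  ] [282.0001 143.3652]
```

```bash
cat >> h.py <<'E'
FY=.049; th0=np.radians(54)
def toolR(tilt): # tool z tilted forward by tilt (rad) from straight down, in bin x-z plane, y = bin y
    z=np.sin(tilt)*BX+np.array([0,0,-np.cos(tilt)]);return np.stack([np.cross(BY,z),BY,z],1)
def delta(p,Rm):
    s=r.read_state();Rc=R.from_quat(s["eef_rot"]).as_matrix()
    return np.round(np.r_[Rc.T@(np.asarray(p)-s["ee_pos"])*100,R.from_matrix(Rc.T@Rm).as_rotvec()],3)
def st(s,th=th0,y=FY): return np.array([.075-.0255*np.cos(th)-s*np.sin(th),y,.005+.0255*np.sin(th)+s*np.cos(th)])
E
python3 - <<'E'
from h import *
s=r.read_state()
print(delta(s["ee_pos"]+[0,0,.13],R.from_quat(s["eef_rot"]).as_matrix()))
for tilt in (30,54):
    w=tow(st(.24)); print(w,delta(w,toolR(np.radians(tilt))),delta(w+[0,0,.08],toolR(np.radians(tilt))))
E
```

```text
[ -0.001  -0.016 -13.      0.      0.      0.   ]
[0.4828 0.0538 0.1667] [-41.542 -37.291   1.854  -0.014  -0.523  -0.048] [-41.543 -37.3    -6.146  -0.014  -0.523  -0.048]
[0.4828 0.0538 0.1667] [-41.542 -37.291   1.854  -0.024  -0.942  -0.045] [-41.543 -37.3    -6.146  -0.024  -0.942  -0.045]
```

carry_out(
  steps=[
    [[0, 0, -4, 0, 0, 0], [0, 0, -8, 0, 0, 0], [0, 0, -12, 0, 0, 0], [-41.5, -37.3, -12, -0.014, -0.52, -0.048], [-41.5, -37.3, -12, -0.014, -0.52, -0.048], [-41.5, -37.3, -12, -0.014, -0.52, -0.048], [-41.5, -37.3, -12, -0.014, -0.52, -0.048], [-41.5, -37.3, -12, -0.014, -0.52, -0.048], [-41.5, -37.3, -12, -0.014, -0.52, -0.048], [-41.5, -37.3, -12, -0.014, -0.52, -0.048], [-41.5, -37.3, -12, -0.014, -0.52, -0.048], [-41.5, -37.3, -12, -0.014, -0.52, -0.048], [-41.5, -37.3, -12, -0.014, -0.52, -0.048], [-41.5, -37.3, -12, -0.014, -0.52, -0.048], [-41.5, -37.3, -12, -0.014, -0.52, -0.048], [-41.5, -37.3, -12, -0.014, -0.52, -0.048], [-41.5, -37.3, -6, -0.014, -0.52, -0.048], [-41.5, -37.3, -6, -0.014, -0.52, -0.048], [-41.5, -37.3, -6, -0.014, -0.52, -0.048], [-41.5, -37.3, -6, -0.014, -0.52, -0.048]],
  ],
  hand=-1,
  squeeze=25,
)

```text
time: 1.77
ee_pos: [0.482, 0.054, 0.2453]
eef_rot: [0.185, 0.949, -0.049, 0.252]
ft_force: [0.1, 0.1, 1.0]
width: 0.0868
grip_force: 0.0
```

```bash
python3 - <<'E'
from h import *
s=r.read_state();print(s["time"],np.array(s["joint_positions"]),s["ee_pos"])
for tilt in (30,54):
    print(delta(tow(st(.24)),toolR(np.radians(tilt))),delta(tow(st(.21)),toolR(np.radians(tilt))))
E
```

```text
1.7667 [-0.9975 -0.4225  0.3505  2.1386  0.6358  1.1887  0.3498] [0.482  0.054  0.2453]
[ 3.836  0.006  6.859 -0.    -0.004 -0.   ] [ 2.605  0.006  9.595 -0.    -0.004 -0.   ]
[ 3.836  0.006  6.859 -0.    -0.423 -0.   ] [ 2.605  0.006  9.595 -0.    -0.423 -0.   ]
```

carry_out(
  steps=[
    [[2.6, 0, 9.6, 0, -0.2, 0], [2.6, 0, 9.6, 0, -0.2, 0], [2.6, 0, 9.6, 0, -0.2, 0], [2.6, 0, 9.6, 0, -0.42, 0], [2.6, 0, 9.6, 0, -0.42, 0], [2.6, 0, 9.6, 0, -0.42, 0], [2.6, 0, 9.6, 0, -0.42, 0]],
  ],
)

```text
time: 2.35
ee_pos: [0.5113, 0.0537, 0.188]
eef_rot: [0.188, 0.9, -0.037, 0.392]
ft_force: [-0.2, 0.0, 0.5]
width: 0.0872
grip_force: 0.0
```

```bash
python3 - <<'E'
from h import *
s=r.read_state();print(s["time"],np.array(s["joint_positions"]),s["ee_pos"])
p=r.camera_params("wrist")
im=r.camera("wrist");cv2.imwrite("pics/w1.png",im[:,:,::-1])
print(p)
for tilt in (30,54):
    print(delta(tow(st(.137)),toolR(np.radians(tilt))),delta(tow(st(.21)),toolR(np.radians(tilt))))
E
```

```text
2.35 [-0.4    -0.3594 -0.2323  2.3972  0.8526  0.7565 -0.02  ] [0.5113 0.0537 0.188 ]
{'fx': 325.19226210127806, 'fy': 325.19226210127806, 'cx': 280.76107510516283, 'cy': 213.68355059358953, 'view': array([[ 0.3671,  0.9267,  0.0802, -0.2529],
       [-0.4296,  0.2454, -0.869 ,  0.3544],
       [-0.825 ,  0.2846,  0.4882,  0.1041],
       [ 0.    ,  0.    ,  0.    ,  1.    ]])}
[ 2.079 -1.669  9.712  0.068  0.285 -0.047] [ 3.064 -1.288  2.489  0.068  0.285 -0.047]
[ 2.079 -1.669  9.712  0.056 -0.134 -0.06 ] [ 3.064 -1.288  2.489  0.056 -0.134 -0.06 ]
```

View pics/w1.png

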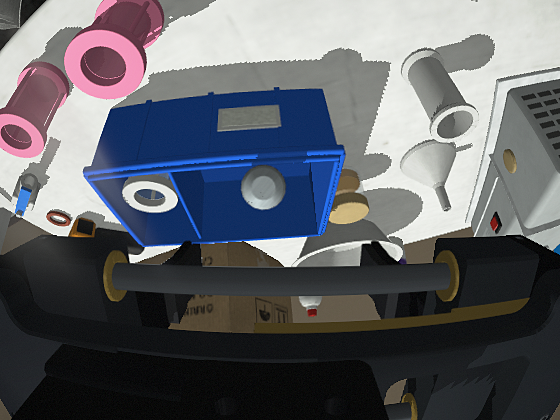

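The wrist view shows the dome end-on at about (263,187), with the bin's front rim below it in the bay and the sight glass at (150,195).

```bash
cat >> h.py <<'E'
def wproj(p,X):
    V=np.array(p["view"]);q=V[:3,:3]@np.asarray(X)+V[:3,3];q=np.array([q[0],-q[1],-q[2]])
    a=np.arctan2(np.hypot(q[0],q[1]),q[2]);d=q[:2]/np.hypot(*q[:2]);return np.array([p["cx"],p["cy"]])+p["fx"]*a*d
def wray(p,u,v):
    V=np.array(p["view"]);c=-V[:3,:3].T@V[:3,3];d=np.array([u-p["cx"],v-p["cy"]])/p["fx"];a=np.hypot(*d);d=d/a*np.sin(a)
    return c,V[:3,:3].T@np.array([d[0],-d[1],-np.cos(a)])
def tcp(s,tilt,th=th0,y=FY,back=0): return tow(st(s,th,y))+(.019-back)*toolR(tilt)[:,2]
E
python3 - <<'E'
from h import *
p=r.camera_params("wrist");im=cv2.imread("pics/w1.png");hsv=cv2.cvtColor(im,cv2.COLOR_BGR2HSV)
m=cv2.inRange(hsv,(0,0,60),(180,80,255));m2=np.zeros_like(m);m2[150:222,225:305]=m[150:222,225:305]
c=max(cv2.findContours(m2,cv2.RETR_EXTERNAL,cv2.CHAIN_APPROX_NONE)[0],key=cv2.contourArea);print(cv2.boundingRect(c),cv2.minEnclosingCircle(c))
print("pred dome",wproj(p,tow(st(.166))),wproj(p,tow(st(.18))))
for n,b in dict(fl=[-.086,.126,.1],fr=[-.086,-.126,.1],bl=[.086,.126,.1],br=[.086,-.126,.1],divf=[-.08,-.037,.1]).items(): print(n,wproj(p,tow(b)))
t=np.radians(45)
for s in (.150,): print(delta(tcp(s,t,back=.07),toolR(t)),delta(tcp(s,t),toolR(t)))
E
```

```text
(241, 165, 45, 45) ((262.8092346191406, 187.07028198242188), 22.339244842529297)
pred dome [262.2975 183.0121] [262.213  183.4227]
fl [349.0416 148.3896]
fr [ 77.6491 171.8627]
bl [325.2618 234.1466]
br [139.7725 246.1782]
divf [164.3702 165.4533]
[ 2.145 -1.288  3.337  0.061  0.023 -0.055] [ 2.295 -1.718 10.322  0.061  0.023 -0.055]
```

carry_out(
  steps=[
    [[2.1, -1.3, 3.3, 0.06, 0.02, -0.055], [2.1, -1.3, 3.3, 0.06, 0.02, -0.055], [2.1, -1.3, 3.3, 0.06, 0.02, -0.055], [2.1, -1.3, 3.3, 0.06, 0.02, -0.055]],
  ],
)

```text
time: 2.73
ee_pos: [0.5158, 0.0401, 0.1481]
eef_rot: [0.176, 0.907, -0.073, 0.375]
ft_force: [-0.2, 0.8, -0.6]
width: 0.0869
grip_force: 0.0
```

```bash
python3 - <<'E'
from h import *
s=r.read_state();print(s["time"],np.array(s["joint_positions"]),s["ee_pos"])
p=r.camera_params("wrist")
t=np.radians(45)
print(delta(tcp(.15,t,back=.07),toolR(t)),delta(tcp(.15,t),toolR(t)))
im=r.camera("wrist")[:,:,::-1].copy();cv2.imwrite("pics/w2.png",im)
hsv=cv2.cvtColor(im,cv2.COLOR_BGR2HSV)
x,y=wproj(p,tow(st(.166))).astype(int);print(x,y)
m=cv2.inRange(hsv,(0,0,60),(180,80,255));m2=np.zeros_like(m);a,b=slice(y-40,y+45),slice(x-45,x+45);m2[a,b]=m[a,b]
c=max(cv2.findContours(m2,cv2.RETR_EXTERNAL,cv2.CHAIN_APPROX_NONE)[0],key=cv2.contourArea);print(cv2.boundingRect(c),cv2.minEnclosingCircle(c),cv2.contourArea(c))
E
```

```text
2.7333 [-0.3753 -0.2488 -0.2495  2.3994  0.933   0.7542 -0.0753] [0.5158 0.0401 0.1481]
[-0.189  0.03  -0.055  0.001 -0.002  0.002] [-0.201  0.024  6.945  0.001 -0.002  0.002]
280 221
(258, 198, 50, 51) ((281.0, 220.51063537597656), 28.208763122558594) 1887.5
```

carry_out(
  steps=[
    [[-0.1, 0, 2, 0, 0, 0], [-0.1, 0, 4, 0, 0, 0], [-0.1, 0, 5.5, 0, 0, 0], [-0.1, 0, 7, 0, 0, 0], [-0.1, 0, 7, 0, 0, 0], [-0.1, 0, 7, 0, 0, 0]],
  ],
)

```text
time: 3.28
ee_pos: [0.562, 0.0205, 0.0992]
eef_rot: [0.176, 0.907, -0.073, 0.375]
ft_force: [0.4, 0.8, 0.6]
width: 0.0868
grip_force: 0.0
```

```bash
python3 - <<'E'
from h import *
s=r.read_state();print(s["time"],np.array(s["joint_positions"]),s["ee_pos"])
t=np.radians(45)
print(delta(tcp(.15,t),toolR(t)))
im=r.camera("wrist")[:,:,::-1];im2=r.camera("side")[:,:,::-1][140:280,200:360]
c=np.zeros((420,800,3),np.uint8);c[:300,:400]=cv2.resize(im,(400,300));c[:350,400:]=cv2.resize(im2,(400,350));cv2.imwrite("pics/w3.png",c)
E
```

```text
3.2833 [-0.3076 -0.0636 -0.2065  2.3769  1.1728  0.6302 -0.254 ] [0.562  0.0205 0.0992]
[-0.101  0.111 -0.058 -0.    -0.001  0.001]
```

View pics/w3.png

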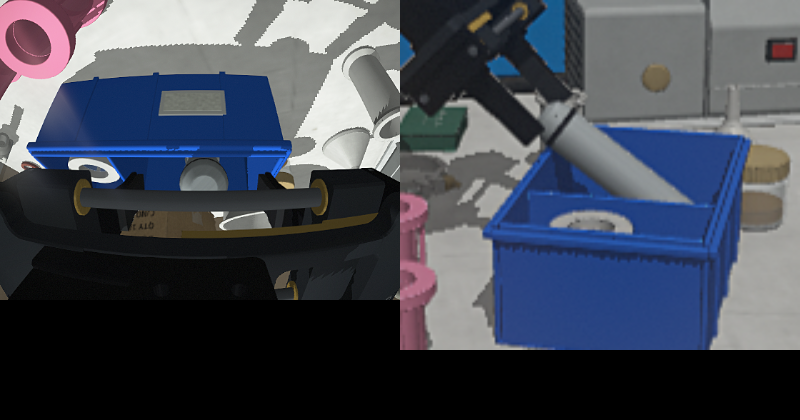

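The tube's end now lies between the open fingers: the dome is at (205,178) in the left panel, and in the right panel the near finger sits beside the band at (545,140).

carry_out(
  steps=[
    [[0, 0, 0, 0, 0, 0], [0, 0, 0, 0, 0, 0], [0, 0, 0, 0, 0, 0], [0, 0, 0, 0, 0, 0], [0, 0, 0, 0, 0, 0], [0, 0, 0, 0, 0, 0], [0, 0, 0, 0, 0, 0], [0, 0, 0, 0, 0, 0]],
  ],
  hand=1,
  squeeze=25,
)

```text
time: 4.05
ee_pos: [0.5616, 0.0197, 0.0977]
eef_rot: [0.176, 0.907, -0.074, 0.374]
ft_force: [1.4, 0.5, 0.3]
width: 0.0418
grip_force: 0.5
```

carry_out(
  steps=[
    [[0, 0, 0, 0, 0, 0], [0, 0, 0, 0, 0, 0], [0, 0, 0, 0, 0, 0], [0, 0, 0, 0, 0, 0]],
  ],
)

```text
time: 4.38
ee_pos: [0.5618, 0.02, 0.098]
eef_rot: [0.176, 0.907, -0.074, 0.374]
ft_force: [2.4, -0.0, -0.2]
width: 0.0331
grip_force: 23.7
```

```bash
python3 - <<'E'
from h import *
im=r.camera("wrist")[:,:,::-1][170:300,180:400];im2=r.camera("side")[:,:,::-1][155:275,220:340]
c=np.zeros((420,800,3),np.uint8);c[:236,:400]=cv2.resize(im,(400,236),interpolation=2);c[:400,400:]=cv2.resize(im2,(400,400),interpolation=2);cv2.imwrite("pics/w4.png",c)
E
```

```text
(no output)
```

View pics/w4.png

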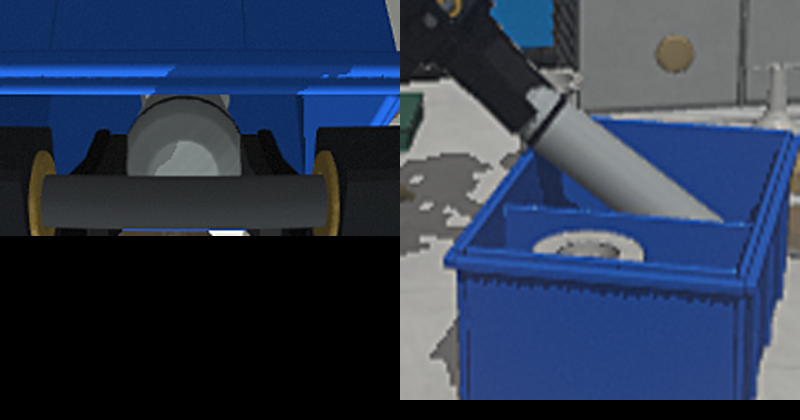

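The near finger's tip is at about (528,130), just short of the band at (555,125). The pads seem to hold only the dome end, so I'll check the numbers.

```bash
python3 - <<'E'
from h import *
q=r.camera_params("side");s=r.read_state();T=np.array(s["ee_pos"]);Rm=R.from_quat(s["eef_rot"]).as_matrix()
f=lambda X:(proj(q,X)-[220,155])*[400/120,400/120]+[400,0]
for n,X in dict(tcp=T,tipnear=T-.03*Rm[:,1],grasp=T-.019*Rm[:,2],s180=tow(st(.18)),s166=tow(st(.166)),s150=tow(st(.15)),s100=tow(st(.1)),rimfl=tow([-.086,.126,.1]),rimfr=tow([-.086,-.126,.1]),rimbr=tow([.086,-.126,.1])).items(): print(n,X,f(X))
print(tob(T))
E
```

```text
tcp [0.5618 0.02   0.0979] [573.8378 152.9762]
tipnear [ 0.5506 -0.0079  0.098 ] [562.9872 168.8683]
grasp [0.5494 0.025  0.1114] [553.1452 131.4447]
s180 [0.5278 0.0356 0.1314] [516.6233  98.0819]
s166 [0.5383 0.0313 0.1232] [534.1302 111.619 ]
s150 [0.5502 0.0265 0.1138] [554.1129 127.0704]
s100 [0.5877 0.0113 0.0844] [616.387  175.2233]
rimfl [0.5563 0.1071 0.1   ] [545.6687 108.1772]
rimfr [ 0.4617 -0.1265  0.1   ] [434.4616 249.4399]
rimbr [ 0.6212 -0.191   0.1   ] [749.3186 276.5959]
[-0.0482  0.0473  0.0979]
```

```bash
python3 - <<'E'
from h import *
p=r.camera_params("wrist");s=r.read_state();T=np.array(s["ee_pos"]);Rm=R.from_quat(s["eef_rot"]).as_matrix()
c=-np.array(p["view"])[:3,:3].T@np.array(p["view"])[:3,3];print("cam in tool",Rm.T@(c-T), "cam axis in tool",Rm.T@-np.array(p["view"])[2,:3])
g=lambda X:(wproj(p,X)-[180,170])*[400/220,236/130]
for k in (0,.019,.04): print(k,*[g(T-k*Rm[:,2]+w*Rm[:,1]) for w in (-.031,-.0165,.0165,.031)])
for x in (.166,.18,.15): print(x,g(tow(st(x))), np.linalg.norm(tow(st(x))-c), [g(tow(st(x))+d*BY) for d in(-.019,.019)])
im=r.camera("wrist")[:,:,::-1][190:280,215:345];cv2.imwrite("pics/w5.png",cv2.resize(im,(780,540),interpolation=2))
E
```

```text
cam in tool [ 0.0678  0.0003 -0.2002] cam axis in tool [-0.2506 -0.0004  0.9681]
0 [ 96.4931 122.1041] [136.5677 122.3375] [228.7988 122.3722] [268.8968 122.1688]
0.019 [ 88.4821 140.4802] [132.1951 140.8703] [233.0169 140.9123] [276.7604 140.5583]
0.04 [ 77.8443 165.0691] [126.3679 165.7365] [238.6379 165.7902] [287.2035 165.1686]
0.166 [188.0923 159.1428] 0.1770377542738123 [array([124.6374, 158.7403]), array([251.4444, 158.9349])]
0.18 [188.4507 170.6207] 0.1634343650902902 [array([119.6858, 170.1167]), array([257.0851, 170.306 ])]
0.15 [187.7442 148.0147] 0.1926540804636238 [array([129.4514, 147.6954]), array([245.9572, 147.8902])]
```

View pics/w5.png

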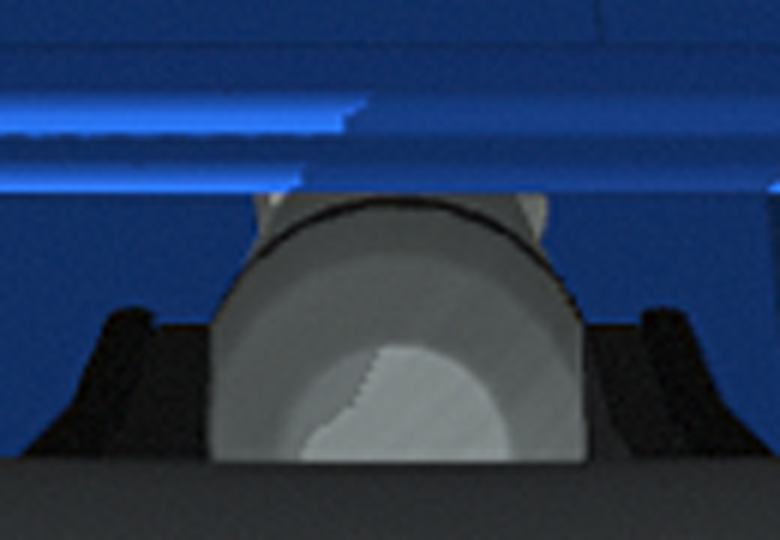

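```bash
python3 - <<'E'
from h import *
p=r.camera_params("wrist");q=r.camera_params("side");s=r.read_state();T=np.array(s["ee_pos"]);Rm=R.from_quat(s["eef_rot"]).as_matrix()
c1,d1=wray(p,233,243.5)
for uv in ((258.4,194.9),(255,192),(262,198)):
    c2,d2=ray(q,*uv);t=np.linalg.lstsq(np.stack([d1,-d2],1),c2-c1,rcond=None)[0]
    print(uv,Rm.T@((c1+t[0]*d1+c2+t[1]*d2)/2-T),np.linalg.norm(c1+t[0]*d1-c2-t[1]*d2),s["width"],s["grip_force"])
t=r.camera("top")[:,:,::-1][170:260,240:340];b=r.camera("side")[:,:,::-1][165:225,230:300]
c=np.zeros((420,800,3),np.uint8);c[:360,:400]=cv2.resize(t,(400,360),interpolation=2);c[:343,400:]=cv2.resize(b,(400,343),interpolation=2);cv2.imwrite("pics/w6.png",c)
E
```

```text
(258.4, 194.9) [ 0.0044 -0.0257 -0.0301] 0.004382980249100257 0.03309567057631909 23.672301433798566
(255, 192) [ 0.0068 -0.0241 -0.039 ] 0.005851208267243123 0.03309567057631909 23.672301433798566
(262, 198) [ 0.0018 -0.0275 -0.0207] 0.0027812952819545674 0.03309567057631909 23.672301433798566
```

View pics/w6.png

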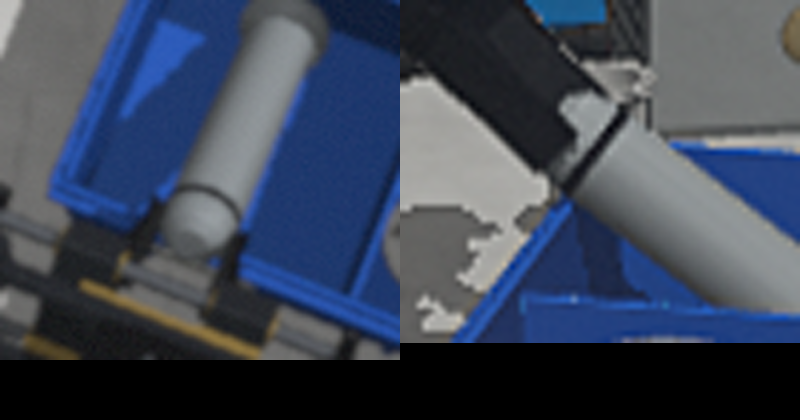

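The pads are holding the dome's shoulder: the fingertips end just above the band, at about (570,150) in the right panel, and the width reads 33 mm. I'll open, go about 22 mm deeper and grip again.

carry_out(
  steps=[
    [[0, 0, 0, 0, 0, 0], [0, 0, 0, 0, 0, 0], [0, 0, 0, 0, 0, 0], [0, 0, 0, 0, 0, 0], [-0.3, 0, 0, 0, 0, 0], [-0.5, 0, 0.7, 0, 0, 0], [-0.6, 0, 1.5, 0, 0, 0], [-0.6, 0, 2.2, 0, 0, 0], [-0.6, 0, 2.2, 0, 0, 0]],
  ],
  hand=-0.5,
)

```text
time: 5.38
ee_pos: [0.5803, 0.0115, 0.0854]
eef_rot: [0.177, 0.908, -0.074, 0.374]
ft_force: [0.8, 0.4, -0.3]
width: 0.0654
grip_force: 0.0
```

carry_out(
  steps=[
    [[0, 0, 0, 0, 0, 0], [0, 0, 0, 0, 0, 0], [0, 0, 0, 0, 0, 0], [0, 0, 0, 0, 0, 0], [0, 0, 0, 0, 0, 0], [0, 0, 0, 0, 0, 0], [0, 0, 0, 0, 0, 0], [0, 0, 0, 0, 0, 0]],
  ],
  hand=1,
)

```text
time: 6.05
ee_pos: [0.5801, 0.0125, 0.0867]
eef_rot: [0.176, 0.907, -0.074, 0.374]
ft_force: [-1.3, 0.5, 1.6]
width: 0.0373
grip_force: 25.0
```

```bash
python3 - <<'E'
from h import *
p=r.camera_params("top");T=np.array([.5618,.02,.098]);z=toolR(np.radians(45))[:,2]
for k in (0,.02,.03,.04): print(k,proj(p,T-k*z),(proj(p,T-k*z)-[240,170])*4)
print("s150",(proj(p,tow(st(.15)))-[240,170])*4,"s166",(proj(p,tow(st(.166)))-[240,170])*4,"s180",(proj(p,tow(st(.18)))-[240,170])*4)
print("rim fl",(proj(p,tow([-.086,.126,.1]))-[240,170])*4)
s=r.read_state();T=np.array(s["ee_pos"]);F=tow(st(0));print("F",F,"T-F bin",tob(T)-tob(F))
E
```

```text
0 [292.5706 217.368 ] [210.2823 189.4721]
0.02 [290.0766 222.7372] [200.3063 210.949 ]
0.03 [288.7941 225.4982] [195.1764 221.993 ]
0.04 [287.4871 228.3121] [189.9483 233.2485]
s150 [198.0658 207.2656] s166 [188.3925 228.662 ] s180 [179.7133 247.8594]
rim fl [ 35.6159 197.9028]
F [ 0.6627 -0.0191  0.0256] T-F bin [-0.0885 -0.0017  0.0611]
```

```bash
cat >> h.py <<'E'
def Fp(th,cx=.0015,cz=.001):
    return np.array([.075-.0255*np.cos(th)-cx,FY,.005+.0255*np.sin(th)+cz])
def rows(th_from,ths,F_from=None,cx=.0015,cz=.001):
    s=r.read_state();Rc=R.from_quat(s["eef_rot"]).as_matrix();T=np.array(s["ee_pos"])
    f0=Fp(np.radians(th_from),0,0) if F_from is None else np.array(F_from); F0=tow(f0);out=[]
    for t in ths:
        f=Fp(np.radians(t),cx,cz);f[1]=f0[1]
        Q=R.from_rotvec(BY*np.radians(th_from-t)).as_matrix()
        P=tow(f)+Q@(T-F0);out.append(np.r_[Rc.T@(P-T)*100,R.from_matrix(Rc.T@Q@Rc).as_rotvec()])
    print(np.round(out,2).tolist(),s["ft_force"])
E
python3 -c "
from h import *
rows(54,[52,49,46,43,40])"
```

```text
[[-0.25, -0.0, -0.25, -0.0, 0.03, -0.0], [-0.67, -0.0, -0.33, -0.0, 0.09, -0.0], [-1.1, -0.0, -0.38, -0.0, 0.14, -0.0], [-1.53, -0.0, -0.39, -0.0, 0.19, -0.0], [-1.96, -0.0, -0.36, -0.0, 0.24, -0.0]] [-1.2532  0.4778  1.6462]
```

carry_out(
  steps=[
    [[-0.25, 0, -0.25, 0, 0.035, 0], [-0.46, 0, -0.29, 0, 0.06, 0], [-0.67, 0, -0.33, 0, 0.087, 0], [-0.9, 0, -0.36, 0, 0.115, 0], [-1.1, 0, -0.38, 0, 0.14, 0], [-1.3, 0, -0.39, 0, 0.167, 0], [-1.53, 0, -0.39, 0, 0.192, 0], [-1.75, 0, -0.38, 0, 0.218, 0], [-1.96, 0, -0.36, 0, 0.244, 0], [-1.96, 0, -0.36, 0, 0.244, 0]],
  ],
)

```text
time: 6.88
ee_pos: [0.5912, 0.0075, 0.1033]
eef_rot: [0.185, 0.946, -0.052, 0.261]
ft_force: [-0.6, 0.4, -0.3]
width: 0.0374
grip_force: 25.0
```

```bash
python3 - <<'E'
from h import *
s=r.read_state();print(np.array(s["joint_positions"]),s["torque"],s["width"])
f=Fp(np.radians(40))
rows(40,[37,34,31,28,25,22,20],F_from=f)
print(tob(s["ee_pos"])-f)
b=r.camera("side")[:,:,::-1][120:270,210:360]
t=r.camera("top")[:,:,::-1][140:270,240:400]
c=np.zeros((420,800,3),np.uint8);c[:400,400:]=cv2.resize(b,(400,400),interpolation=2);c[:325,:400]=cv2.resize(t,(400,325),interpolation=2);cv2.imwrite("pics/w7.png",c)
E
```

```text
[-0.217   0.0118 -0.0944  2.1414  0.5836  0.6442  0.4627] [ 0.3342  0.7994 -0.0018] 0.03735640165647198
[[-0.43, 0.0, -0.04, 0.0, 0.05, -0.0], [-0.87, 0.0, -0.04, 0.0, 0.1, -0.0], [-1.31, 0.0, -0.0, 0.0, 0.16, -0.0], [-1.75, 0.0, 0.07, 0.0, 0.21, -0.0], [-2.2, 0.0, 0.17, 0.0, 0.26, -0.0], [-2.65, 0.0, 0.31, 0.0, 0.31, -0.0], [-2.95, 0.0, 0.42, 0.0, 0.35, -0.0]] [-0.6379  0.352  -0.3119]
[-0.0702 -0.0022  0.081 ]
```

View pics/w7.png

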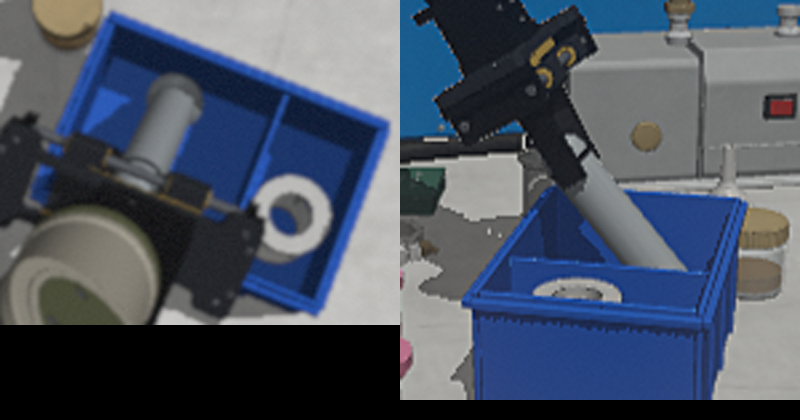

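The left panel shows the flange at (180,100), still by the back wall. The right panel shows the tube more upright and firmly held, with the fingertips at (578,185) below the band. The forces are small, so I'll continue.

carry_out(
  steps=[
    [[-0.21, 0, -0.02, 0, 0.026, 0], [-0.43, 0, -0.04, 0, 0.052, 0], [-0.65, 0, -0.04, 0, 0.078, 0], [-0.87, 0, -0.04, 0, 0.105, 0], [-1.09, 0, -0.02, 0, 0.131, 0], [-1.31, 0, 0, 0, 0.157, 0], [-1.53, 0, 0.03, 0, 0.183, 0], [-1.75, 0, 0.07, 0, 0.209, 0], [-1.98, 0, 0.12, 0, 0.236, 0], [-2.2, 0, 0.17, 0, 0.262, 0], [-2.43, 0, 0.24, 0, 0.288, 0], [-2.65, 0, 0.31, 0, 0.314, 0], [-2.95, 0, 0.42, 0, 0.349, 0], [-2.95, 0, 0.42, 0, 0.349, 0]],
  ],
)

```text
time: 8.15
ee_pos: [0.6173, -0.0027, 0.1154]
eef_rot: [0.19, 0.977, -0.019, 0.093]
ft_force: [-3.0, 1.2, 10.0]
width: 0.0373
grip_force: 25.0
```

```bash
python3 - <<'E'
from h import *
s=r.read_state();print(np.array(s["joint_positions"]),s["torque"],s["width"])
rows(20,[17,14,11,8,5,2,0],F_from=Fp(np.radians(20)),cx=.003,cz=.002)
b=r.camera("side")[:,:,::-1][120:270,210:360]
z=R.from_quat(s["eef_rot"]).as_matrix();print("tool tilt",np.degrees(np.arctan2(z[:,2]@BX,-z[2,2])),z[:,2]@BY)
cv2.imwrite("pics/w8.png",cv2.resize(b,(600,600),interpolation=2))
E
```

```text
[-0.0955  0.2259 -0.0393  1.7608  0.1249  0.9935  0.9928] [0.3311 0.4226 0.0343] 0.03729803457645799
[[-0.36, -0.0, -0.09, 0.0, 0.05, -0.0], [-0.87, 0.0, -0.02, 0.0, 0.1, -0.0], [-1.37, 0.0, 0.08, 0.0, 0.16, -0.0], [-1.89, 0.0, 0.21, 0.0, 0.21, -0.0], [-2.41, 0.0, 0.38, 0.0, 0.26, -0.0], [-2.94, 0.0, 0.58, 0.0, 0.31, -0.0], [-3.29, 0.0, 0.72, 0.0, 0.35, -0.0]] [-3.0163  1.2467 10.0348]
tool tilt 10.923382605379276 -0.002170658139933876
```

View pics/w8.png

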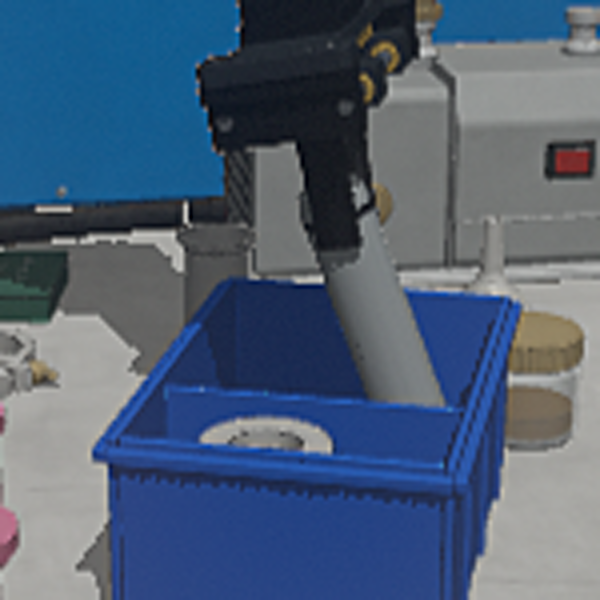

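The tube is at about 20°, clear of the front rim, and the foot presses down with about 10 N. I'll raise it a little more while turning.

carry_out(
  steps=[
    [[0, 0, -0.25, 0, 0, 0], [-0.18, 0, -0.3, 0, 0.026, 0], [-0.36, 0, -0.33, 0, 0.052, 0], [-0.6, 0, -0.3, 0, 0.078, 0], [-0.87, 0, -0.26, 0, 0.105, 0], [-1.12, 0, -0.2, 0, 0.131, 0], [-1.37, 0, -0.15, 0, 0.157, 0], [-1.63, 0, -0.08, 0, 0.183, 0], [-1.89, 0, -0.02, 0, 0.209, 0], [-2.15, 0, 0.06, 0, 0.236, 0], [-2.41, 0, 0.14, 0, 0.262, 0], [-2.41, 0, 0.14, 0, 0.262, 0]],
  ],
)

```text
time: 9.2
ee_pos: [0.6386, -0.0118, 0.1172]
eef_rot: [0.192, 0.981, 0.005, -0.036]
ft_force: [0.3, -0.1, 2.8]
width: 0.0373
grip_force: 25.0
```

```bash
python3 - <<'E'
from h import *
s=r.read_state();print(s["torque"],s["width"],tob(s["ee_pos"]))
f=Fp(np.radians(5),.003,.0045)
rows(5,[4,3,2,1,0],F_from=f,cx=.003,cz=.0045)
z=R.from_quat(s["eef_rot"]).as_matrix();print("tool tilt",np.degrees(np.arctan2(z[:,2]@BX,-z[2,2])),z[:,2]@BY)
print(z.T@BX,z.T@[0,0,1])
b=r.camera("side")[:,:,::-1][120:270,210:360]; cv2.imwrite("pics/w9.png",cv2.resize(b,(600,600),interpolation=2))
# tube edges in side view
g=cv2.cvtColor(b,cv2.COLOR_BGR2HSV);m=cv2.inRange(g,(0,0,70),(180,70,255))
for v in range(66,100,4):
    u=np.where(m[v,60:118])[0]+60
    if len(u): print(v+120,u.min()+210,u.max()+210,len(u))
q=r.camera_params("side");up=tow([.048,.049,.05]);print("vertical px",proj(q,up),proj(q,up+[0,0,.08]))
E
```

```text
[ 0.1805  0.0345 -0.0056] 0.03725614075694579 [0.0349 0.0467 0.1172]
[[-0.18, 0.0, 0.01, 0.0, 0.02, -0.0], [-0.37, 0.0, 0.03, 0.0, 0.03, -0.0], [-0.55, 0.0, 0.05, 0.0, 0.05, -0.0], [-0.74, 0.0, 0.07, 0.0, 0.07, -0.0], [-0.92, 0.0, 0.09, 0.0, 0.09, -0.0]] [ 0.2829 -0.058   2.819 ]
tool tilt -4.178838496050545 -0.0032828871508535397
[-0.9973  0.001  -0.0729] [ 0.0729 -0.0034 -0.9973]
186 270 327 50
190 284 327 36
194 308 321 11
198 305 321 17
202 306 322 17
206 306 322 17
210 306 322 17
214 306 322 17
218 307 322 16
vertical px [316.744  225.2243] [317.7449 189.3282]
```

carry_out(
  steps=[
    [[-0.18, 0, 0, 0, 0.017, 0], [-0.37, 0, 0.02, 0, 0.035, 0], [-0.55, 0, 0.03, 0, 0.052, 0], [-0.74, 0, 0.05, 0, 0.07, 0], [-0.92, 0, 0.07, 0, 0.09, 0], [-0.92, 0, 0.07, 0, 0.09, 0]],
  ],
)

```text
time: 9.75
ee_pos: [0.6473, -0.0149, 0.1162]
eef_rot: [0.191, 0.978, 0.015, -0.08]
ft_force: [0.5, 0.9, 3.8]
width: 0.0372
grip_force: 25.0
```

```bash
cat > chk.py <<'E'
from h import *
s=r.read_state();print(s["torque"],s["width"],tob(s["ee_pos"]),s["ft_force"])
z=R.from_quat(s["eef_rot"]).as_matrix();print("tool tilt",np.degrees(np.arctan2(z[:,2]@BX,-z[2,2])),z.T@BX,z.T@[0,0,1])
for cam,rr in (("side",(194,220,2)),):
    b=r.camera(cam)[:,:,::-1];m=cv2.inRange(cv2.cvtColor(b,cv2.COLOR_BGR2HSV),(0,0,70),(180,70,255))
    for v in range(*rr):
        u=np.where(m[v,285:345])[0]+285
        if len(u): print(v,u.min(),u.max(),len(u))
E
python3 chk.py
```

```text
[ 0.0572  0.0251 -0.0469] 0.0371575908200668 [0.0441 0.0471 0.1162] [0.4944 0.8771 3.8174]
tool tilt -9.38459226807243 [-0.9866  0.0003 -0.1631] [ 0.1631 -0.0019 -0.9866]
194 314 344 18
196 312 344 12
198 310 325 12
200 309 339 16
202 309 325 17
204 309 338 18
206 309 325 17
208 309 325 17
210 309 325 17
212 309 325 17
214 309 344 25
216 309 344 25
218 309 344 22
```

carry_out(
  steps=[
    [[-0.02, 0, -0.1, 0, 0, 0], [-0.1, 0, -0.12, 0, 0, 0], [-0.2, 0, -0.13, 0, 0, 0], [-0.2, 0, -0.13, 0, 0, 0]],
  ],
)

```text
time: 10.13
ee_pos: [0.6484, -0.0155, 0.1165]
eef_rot: [0.19, 0.978, 0.014, -0.08]
ft_force: [0.3, 0.2, -3.2]
width: 0.037
grip_force: 25.0
```

carry_out(
  steps=[
    [[-0.1, 0, -0.02, 0, 0, 0], [-0.2, 0, -0.03, 0, 0, 0], [-0.2, 0, -0.03, 0, 0, 0]],
  ],
)

```text
time: 10.38
ee_pos: [0.6506, -0.0162, 0.117]
eef_rot: [0.19, 0.978, 0.014, -0.08]
ft_force: [-0.5, -0.5, -3.4]
width: 0.0376
grip_force: 25.0
```

carry_out(
  steps=[
    [[-0.1, 0, -0.02, 0, 0, 0], [-0.2, 0, -0.03, 0, 0, 0], [-0.2, 0, -0.03, 0, 0, 0]],
  ],
)

```text
time: 10.63
ee_pos: [0.6524, -0.0169, 0.117]
eef_rot: [0.19, 0.978, 0.014, -0.08]
ft_force: [-0.6, -0.3, -3.5]
width: 0.0373
grip_force: 25.0
```

carry_out(
  steps=[
    [[-0.1, 0, -0.02, 0, 0, 0], [-0.2, 0, -0.03, 0, 0, 0], [-0.2, 0, -0.03, 0, 0, 0]],
  ],
)

```text
time: 10.88
ee_pos: [0.6542, -0.0176, 0.117]
eef_rot: [0.19, 0.978, 0.014, -0.08]
ft_force: [-1.4, 0.3, -2.0]
width: 0.0373
grip_force: 25.0
```

carry_out(
  steps=[
    [[-0.1, 0, -0.02, 0, 0, 0], [-0.1, 0, -0.02, 0, 0, 0]],
  ],
)

```text
time: 11.05
ee_pos: [0.6552, -0.018, 0.1171]
eef_rot: [0.19, 0.978, 0.015, -0.08]
ft_force: [-1.2, 1.1, -2.3]
width: 0.0373
grip_force: 25.0
```

```bash
python3 chk.py
```

```text
[0.1974 0.1249 0.0516] 0.03727198006987136 [0.0526 0.0472 0.1171] [-1.1722  1.0636 -2.289 ]
tool tilt -9.314624813938797 [-0.9868 -0.0004 -0.1619] [ 0.1619 -0.002  -0.9868]
194 319 344 14
196 314 344 14
198 314 329 13
200 313 339 16
202 313 329 17
204 313 338 18
206 312 328 17
208 312 329 18
210 312 328 17
212 312 328 17
214 312 344 24
216 312 344 24
218 312 344 21
```

carry_out(
  steps=[
    [[-0.02, 0, 0.1, 0, 0, 0], [-0.03, 0, 0.2, 0, 0, 0], [-0.03, 0, 0.2, 0, 0, 0]],
  ],
)

```text
time: 11.35
ee_pos: [0.6558, -0.0179, 0.1165]
eef_rot: [0.19, 0.978, 0.015, -0.079]
ft_force: [-1.8, 0.7, 5.0]
width: 0.0373
grip_force: 25.0
```

carry_out(
  steps=[
    [[0, 0, 0, 0, 0, 0], [0, 0, 0, 0, 0, 0], [0, 0, 0, 0, 0, 0], [0, 0, 0, 0, 0, 0], [0, 0, 0, 0, 0, 0], [0, 0, 0, 0, 0, 0], [0, 0, 0, 0, 0, 0]],
  ],
  hand=-0.6,
)

```text
time: 11.93
ee_pos: [0.6552, -0.0181, 0.115]
eef_rot: [0.19, 0.978, 0.014, -0.08]
ft_force: [-0.8, 0.0, -0.2]
width: 0.0683
grip_force: 0.0
```

```bash
python3 chk.py; python3 - <<'E'
from h import *
b=r.camera("side")[:,:,::-1][120:270,210:360]
t=r.camera("top")[:,:,::-1][130:270,230:400];w=r.camera("wrist")[:,:,::-1][150:290,180:380]
c=np.zeros((600,800,3),np.uint8);c[:400,400:]=cv2.resize(b,(400,400),interpolation=2);c[:329,:400]=cv2.resize(t,(400,329),interpolation=2);c[329:600,:387]=cv2.resize(w,(387,271),interpolation=2);cv2.imwrite("pics/w10.png",c)
E
```

```text
[-0.1286 -0.1917 -0.0213] 0.06825489386182494 [0.0527 0.0471 0.115 ] [-0.8497  0.048  -0.2246]
tool tilt -9.300357936751833 [-0.9869 -0.0003 -0.1616] [ 0.1616 -0.0021 -0.9869]
194 316 344 13
196 315 344 15
198 317 325 4
200 313 339 14
202 312 328 17
204 312 338 18
206 312 327 16
208 311 327 17
210 311 327 17
212 311 327 17
214 312 344 24
216 311 344 24
218 311 344 21
```

I've used up my picture views, so I'll finish on numbers and forces. I'll re-grip lightly, press the foot to the wall along the floor, and release.

carry_out(
  steps=[
    [[0, 0, 0, 0, 0, 0], [0, 0, 0, 0, 0, 0], [0, 0, 0, 0, 0, 0], [0, 0, 0, 0, 0, 0], [0, 0, 0, 0, 0, 0], [0, 0, 0, 0, 0, 0], [0, 0, 0, 0, 0, 0], [0, 0, 0, 0, 0, 0]],
  ],
  hand=1,
  squeeze=15,
)

```text
time: 12.8
ee_pos: [0.6552, -0.0178, 0.115]
eef_rot: [0.19, 0.978, 0.015, -0.08]
ft_force: [0.6, 0.1, 0.9]
width: 0.0373
grip_force: 15.0
```

carry_out(
  steps=[
    [[-0.05, 0, -0.01, 0, 0, 0], [-0.1, 0, -0.02, 0, 0, 0], [-0.15, 0, -0.02, 0, 0, 0], [-0.15, 0, -0.02, 0, 0, 0]],
  ],
)

```text
time: 13.13
ee_pos: [0.6566, -0.0185, 0.1151]
eef_rot: [0.19, 0.978, 0.015, -0.08]
ft_force: [-0.3, 0.6, 2.3]
width: 0.037
grip_force: 15.0
```

```bash
python3 chk.py
```

```text
[ 0.2921 -0.012  -0.0366] 0.03695806425234486 [0.0541 0.0473 0.1151] [-0.3322  0.5994  2.2597]
tool tilt -9.304831718869611 [-0.9868 -0.0004 -0.1617] [ 0.1617 -0.0019 -0.9868]
194 316 344 17
196 315 344 13
198 313 329 12
200 313 339 13
202 312 328 17
204 312 338 18
206 312 328 17
208 312 328 17
210 312 328 17
212 312 328 17
214 312 344 24
216 312 344 23
218 311 344 22
```

carry_out(
  steps=[
    [[-0.05, 0, -0.01, 0, 0, 0], [-0.1, 0, -0.02, 0, 0, 0], [-0.15, 0, -0.02, 0, 0, 0], [-0.2, 0, -0.03, 0, 0, 0], [-0.2, 0, -0.03, 0, 0, 0]],
  ],
)

```text
time: 13.6
ee_pos: [0.6586, -0.0193, 0.1153]
eef_rot: [0.19, 0.978, 0.015, -0.08]
ft_force: [-1.0, 1.2, 4.7]
width: 0.0373
grip_force: 15.0
```

```bash
python3 chk.py
```

```text
[0.4993 0.383  0.0225] 0.03730340379536725 [0.0563 0.0473 0.1153] [-1.021   1.2089  4.6946]
tool tilt -9.286193444245953 [-0.9869 -0.0004 -0.1614] [ 0.1614 -0.0018 -0.9869]
194 317 344 16
196 316 344 11
198 314 323 10
200 313 339 14
202 313 329 16
204 313 338 18
206 312 328 17
208 312 329 18
210 312 328 17
212 312 328 17
214 312 344 24
216 312 344 24
218 312 344 20
```

carry_out(
  steps=[
    [[0, 0, 0, 0, 0, 0], [0, 0, 0, 0, 0, 0], [0, 0, 0, 0, 0, 0], [0, 0, 0, 0, 0, 0], [0, 0, 0, 0, 0, 0], [0, 0, 0, 0, 0, 0], [0, 0, 0, 0, 0, 0]],
  ],
  hand=-0.6,
)

```text
time: 14.23
ee_pos: [0.6584, -0.0194, 0.1149]
eef_rot: [0.19, 0.978, 0.014, -0.08]
ft_force: [0.6, 0.1, 0.4]
width: 0.0682
grip_force: 0.0
```

```bash
python3 chk.py
```

```text
[-0.0895 -0.2148  0.0178] 0.06821973520071417 [0.0562 0.0471 0.1149] [0.5546 0.1069 0.3835]
tool tilt -9.302898828929752 [-0.9868 -0.0003 -0.1617] [ 0.1617 -0.0022 -0.9868]
194 315 344 17
196 314 344 16
198 317 325 5
200 313 339 13
202 312 326 15
204 312 338 17
206 312 328 17
208 311 327 17
210 312 328 17
212 311 328 18
214 311 344 25
216 311 344 24
218 311 344 21
```

carry_out(
  steps=[
    [[0.16, 0, -1, 0, 0, 0], [0.32, 0, -2, 0, 0, 0], [0.48, 0, -3, 0, 0, 0], [0.64, 0, -4, 0, 0, 0], [0.8, 0, -5, 0, 0, 0], [0.96, 0, -6, 0, 0, 0], [1.28, 0, -8, 0, 0, 0], [1.6, 0, -10, 0, 0, 0], [1.92, 0, -12, 0, 0, 0], [2.24, 0, -14, 0, 0, 0], [2.24, 0, -14, 0, 0, 0], [2.24, 0, -14, 0, 0, 0]],
  ],
)

```text
time: 15.28
ee_pos: [0.6596, -0.0193, 0.2585]
eef_rot: [0.19, 0.978, 0.015, -0.078]
ft_force: [-0.2, -0.5, -0.5]
width: 0.0695
grip_force: 0.0
```

```bash
python3 - <<'E'
from h import *
q=r.camera_params("side");b=r.camera("side")[:,:,::-1];a=cv2.imread("pics/side0.png")
m=cv2.inRange(cv2.cvtColor(b,cv2.COLOR_BGR2HSV),(0,0,70),(180,70,255))
for v in range(150,222,6):
    g=b[v,290:345].astype(int); d=np.abs(g-a[v,290:345]).sum(1); u=np.where(d>40)[0]+290
    print(v,(u.min(),u.max(),len(u)) if len(u) else None)
# model: upright against wall
for h in (.04,.1,.166,.18): 
    for x in (.0495,): print(h,[proj(q,tow([x,FY+dy,.005+h])) for dy in (0,)])
# wrist view: flange/dome
p=r.camera_params("wrist");w=r.camera("wrist")[:,:,::-1];cv2.imwrite("pics/wf.png",w)
mm=cv2.inRange(cv2.cvtColor(w,cv2.COLOR_BGR2HSV),(0,0,60),(180,80,255))
x,y=wproj(p,tow([.0495,FY,.175])).astype(int);print("pred dome px",x,y,wproj(p,tow([.0495,FY,.011])))
k=np.zeros_like(mm);k[max(0,y-60):y+60,max(0,x-60):x+60]=mm[max(0,y-60):y+60,max(0,x-60):x+60]
for c in cv2.findContours(k,cv2.RETR_EXTERNAL,cv2.CHAIN_APPROX_NONE)[0]:
    if cv2.contourArea(c)>150: print(cv2.boundingRect(c),cv2.contourArea(c),cv2.minEnclosingCircle(c))
# other objects moved?
t=r.camera("top")[:,:,::-1];t0=cv2.imread("pics/top0.png")
for n,(x0,y0,x1,y1) in dict(jar=(250,125,285,162),spool=(185,195,215,232),pink1=(298,283,338,320)).items():
    print(n,np.abs(t[y0:y1,x0:x1].astype(int)-t0[y0:y1,x0:x1]).mean())
print("glass side",np.abs(b[222:240,250:310].astype(int)-a[222:240,250:310]).mean())
E
```

```text
150 None
156 None
162 (np.int64(322), np.int64(323), 2)
168 (np.int64(312), np.int64(329), 14)
174 (np.int64(311), np.int64(329), 13)
180 (np.int64(311), np.int64(328), 10)
186 (np.int64(311), np.int64(329), 15)
192 (np.int64(307), np.int64(329), 22)
198 (np.int64(303), np.int64(328), 26)
204 (np.int64(290), np.int64(328), 35)
210 (np.int64(290), np.int64(328), 39)
216 (np.int64(290), np.int64(327), 38)
0.04 [array([317.3853, 227.4651])]
0.1 [array([318.1426, 200.7972])]
0.166 [array([319.0103, 170.2393])]
0.18 [array([319.1993, 163.585 ])]
pred dome px 282 215 [282.1491 204.079 ]
(222, 243, 120, 24) 2737.0 ((281.5, 254.5), 60.601253509521484)
(262, 189, 41, 50) 1554.5 ((281.5, 213.41836547851562), 24.82965087890625)
jar 9.946460746460746
spool 20.551951951951953
pink1 11.359684684684686
glass side 1.230246913580247
```

```bash
python3 -c "
from bench import r
print(r.close_job())"
```

```text
the job is handed in; nothing more can be done
None
```

I handed the job in at about 15 s: the housing stands upright in its own bay with its foot pressed to the back wall, going by side-camera edges and contact forces, since I had no picture views left for a last look. The sight glass's spot in the side view is unchanged, but the jar and spool check was inconclusive (arm and shadows changed those patches), though the arm never went near either.

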